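# Clamp a module housing in the bonder's work-holder vise

### The job

Get the aluminium module housing ready for bonding: slide it from the loading table into the open vise until it sits flat down on the two parallels, flush against the fixed jaw and up against the end stop. Only then push the sliding jaw closed so that it clamps the housing there, and let go; leave the other things on the bench where they are.

Things in the scene. Friction and masses are not known exactly. Their poses are not given: they have to be found in the camera images.
- vise: Fixed work-holder vise, white-painted base 149 x 205 mm (vise x -105 to +44, y -125 to +80 mm), its top 20 mm above the bench. Origin on the bench plane; z up. Parts are fed along +y; the fixed jaw is on the +x side, the sliding jaw on the -x side.
- fence (a point): Steel fence and fixed jaw: one unbroken upright face, the plane x = +22 mm of the vise, facing -x, from y = -125 to +80 mm, top 52 mm above the bench (fence part, y < 0, 12 mm thick; fixed jaw, y > 0, 20 mm thick). The point is at y = 0 on the top edge of that face; axes as the vise.
- table_mid (a point): Middle of the flat dark-steel loading table, 36 mm above the bench, vise x -75 to +22, y -125 to 0 mm. At y = 0 a 4 mm step leads down to the parallels. Axes as the vise.
- nest (a point): Where the housing's origin lies when right home (vise x 0, y 34, z 32 mm), axes as the vise. Two parallels: steel bars 8 mm wide along y, tops at height 32 mm, centred at x -16 and +13 mm, y 0 to 64. End stop: upright face at y = +64, x -18 to +22, 48 mm high. From step to stop is 64 mm for the 60 mm housing, so it drops onto the parallels only in its last 4 mm.
- housing: Loose aluminium module housing, a plain block 44 (its x) x 60 (its y) x 26 mm high, about 0.19 kg, with a flush dark cover and four small screws on top. Origin at the centre of its underside, z up. Starts flat on the loading table, 60 mm side within 0.3 rad of the fence and standing off it. Clamped, its axes lie along those of the vise.
- jaw (a joint): Travel of the sliding jaw in m towards the fixed jaw (vise +x): 0 is wide open; at 0.038 it meets a housing flush against the fixed jaw; with nothing between it goes to 0.046. Starts at 0 to 0.018. The slide drags with about 5 N and stays where it is pushed; push it firmly (15 N or so) onto the housing.
- jaw_push (a point): Middle of the outer (-x) face of the sliding jaw, 45 mm above the bench; moves with it. The jaw is a steel bar 20 mm thick (x), 56 mm long (vise y 4 to 60 mm), top at 54 mm; a lug 12 mm (x) x 30 mm (y) stands on it up to 74 mm, flush with the outer face. Behind it (-x) is free base top, 20 mm above the bench.
- jaw_face (a point): Middle of the upright clamping (+x) face of the sliding jaw, 43 mm above the bench; 56 mm long.
- spare_bar: Bystander: loose spare parallel, steel bar 12 x 110 x 16 mm, lying beside the vise behind the fixed jaw. Origin at centre of underside. Leave alone.
- jar: Bystander: small amber jar, 40 mm across, 50 mm high, beside the vise. Leave alone.
- dish: Bystander: white dish 70 mm across, 16 mm high, beyond the end-stop end of the vise. Leave alone.
- tweezers: Bystander: steel tweezers about 125 mm long. Leave alone.
- driver: Bystander: black-handled screwdriver, 170 mm long. Leave alone.
- phone: Bystander: plain black slab phone 75 x 150 x 9 mm. Leave alone.
- chip_tray: Bystander: black divided tray 100 x 100 x 18 mm. Leave alone.
- spool: Bystander: white ring spool 50 mm across, 22 mm high. Leave alone.

How it is judged (in metres and radians):
On the way:
1. the housing sits flat on the parallels, against the fixed jaw (within 4 mm and 0.08 rad) and the end stop (within 2.8 mm), while the sliding jaw is still clear of it by 5 mm or more (z of housing in the frame of nest below 0.0013 m and angle between housing's own z axis and vertical below 0.03 rad and angle between the x axis of housing and the x axis of vise, either way round below 0.08 rad and x of housing in the frame of nest between -0.004 and 0.0025 m and y of housing in the frame of nest between -0.0028 and 0.0025 m and value of joint jaw below 0.033 m), for 0.2 s.
At the end, for the whole second after the job is handed in: The housing rests on the parallels (underside within 1.3 mm of them, tilt below 0.03 rad), square to the vise within 0.05 rad, within 2.5 mm of the fixed jaw and 2.8 mm of the end stop, at rest, and the sliding jaw is closed and bears on it (more than 0.5 N) (z of housing in the frame of nest below 0.0013 m and angle between housing's own z axis and vertical below 0.03 rad and angle between the x axis of housing and the x axis of vise, either way round below 0.05 rad and x of housing in the frame of nest between -0.0025 and 0.0025 m and y of housing in the frame of nest between -0.0028 and 0.0025 m and value of joint jaw above 0.036 m and contact force between jaw and housing above 0.5 N and linear speed of housing below 0.01 m/s); the robot touches nothing.
It fails at once if another thing on the bench is moved by more than 30 mm (distance of any of spare_bar, jar, dish, tweezers, driver, phone, chip_tray, spool from where it was at the start of the episode above 0.03 m).
It also fails if it takes over 61 s, if anything falls off the work surface, if the arm or the gripper's body presses on something with over 40 N, if the wrist force passes 120 N, or if a joint passes its speed limit or range.

### The arm

A 6-joint arm with a two-finger parallel gripper is mounted at the origin on the work surface. World frame = base frame: x ahead of the robot, y to its left, z up, the work surface at z = 0. Lengths are in m, angles in degrees, forces in N, time in s.
With the tool pointing down it reaches from about 0.35 to 0.875 m from the base axis. Payload 4.2 kg.
Tool frame: the origin (TCP) lies midway between the tips of the shut fingers; the grasp point (between the pads) lies 19 mm behind it; y points along the fingers, x is the direction in which the jaws open and shut, and the axes are right-handed (so a half turn about y gives the same grasp; the last joint's range is limited). The gripper opens to 87 mm and grips with 3 to 60 N. Pads are 19 mm wide; open, the fingers measure 117 mm over their backs; the gripper's body (75 mm by 190 mm) begins 51 mm behind the grasp point.
Start: joints at [14.817, 22.042, 0.453, 0, -68.411, -14.817], TCP at [0.625, 0, 0.223] pointing down, gripper open.
Joint ranges: [-179.83, 179.83], [-69.29, 118.12], [-61.27, 80.66], [-181.25, 117.63], [-171.15, -9.14], [-177.46, 177.46]. Speed limits (degrees/s): [159.86, 159.86, 180, 180, 180, 180].

### API

Orientations are given as a 3x3 rotation matrix whose columns are the frame's x, y, z axes.
In Python, from station import * gives the robot as it stands.
- The arm moves only by the tool jog_arm, never from a script. Its argument "series" is a list of rows, each a list of 3 entries, a list of its own where there are three numbers: the shift along the tool's x, y, z in m, then the turn, a rotation vector about the tool's x, y, z in degrees, then the finger opening in m, from 0 to 0.087. A call has 1 to 10 rows; each row shifts and turns the commanded pose from where the row before left it, along the tool's axes as they then stand; what a row does not reach is not made up. A row lasts 1/8 s, in which the tool goes at most 62.5 mm and 10.7 degrees, less where a joint would pass 70% of its speed; a pose out of reach is approached as far as the arm can. A call is refused whole if a number of a shift passes 0.0625 or a number of a turn 10.7, either way. A call with a gripper value outside its range is refused whole. The fingers move at their own pace and stop on an object; the grip force is fixed at half the most. Time passes only in rows, so rows that do not move let the fingers close. It gives the time, the measured TCP pose, the force and the opening at its end, in the units of the state.
- sense(): the state, without advancing time (a new reading comes with each control period).
- capture(name): name is "scene" or "side" or "wrist"; returns the picture (400x640x3 uint8, red, green, blue); there is no depth.
- camera_info(name): a dict with "fx", "fy", "cx", "cy" (pixels), "rvec" (rotation vector, rad) and "tvec" (3), from world to camera coordinates, as OpenCV has them. Camera axes: x right, y down, z forward; pixel columns grow to the right and rows downward; lengths in m; the calibration is good to about 2 mm. The wrist camera is an equidistant fisheye: a pixel r from the principal point sees the ray r / f radians off the axis. A picture is of the moment at which its call begins: read the wrist's pose just before it. camera_info takes no time and is no camera call; for the wrist camera it gives the pose at the moment of the call.
- finish_job(): hands the job in, once; it reports no verdict.
The state is a dict: "time_s": time; "joints": joint angles; "joint_velocities": joint speeds; "effort": joint torques, N m; "tcp_pos": TCP position; "ee_rot": TCP orientation; "wrist_force": force on the tool from outside, world axes, zero at the start; "moment": the same for the moment, N m; "gripper_width": opening from 0.0 (shut) to 1.0 (fully open).
Only numpy, scipy, OpenCV 4.12 (cv2) and the standard library are available. Lean on these libraries where they do the work, as an engineer would, in place of code of your own. Each camera call takes 0.05 s, during which the arm holds its last target. There are 200 camera calls.

## Working session

There is one attempt and no reset: what is moved stays moved. The work goes in short steps, Python scripts to look and compute and a tool call to move; the robot and the scene stay as the last step left them, time stands still between calls to the robot, and variables do not carry over. Pictures are saved under pics/ and viewed, about 8 in all and at most 12, crops included, and the job is handed in when it is done.

Besides the shell and the picture viewer there is one more tool, called after "Call:" by a JSON object that holds its "op" and its "data". jog_arm: Moves the arm, as the interface text tells. Its arguments: {"type":"object","properties":{"series":{"type":"array","items":{"type":"array"}}},"required":["series"]}

```bash
mkdir -p pics; ls
python3 - <<'E'
from station import *
import cv2
s=sense();print(s)
for n in ("scene","side"):
    im=capture(n);cv2.imwrite(f"pics/{n}0.png",im[:,:,::-1]);print(n,camera_info(n))
E
```

```text
pics
{'time_s': 0.0, 'joints': array([ 1.48181359e+01,  2.20907725e+01,  3.80941664e-01, -3.02032125e-02,
       -6.84122858e+01, -1.48162977e+01]), 'joint_velocities': array([-0.02566949, -0.06669801,  0.01172878, -0.08178622, -0.06578751,
        0.00585125]), 'effort': array([ 5.69075401e-04, -3.90661991e+01,  1.87403029e+01,  4.22001421e+00,
        1.09914420e-02, -1.81494070e-04]), 'tcp_pos': array([6.24396907e-01, 4.22631509e-05, 2.21464291e-01]), 'ee_rot': array([[-9.99997598e-01, -2.18576871e-03, -1.62310739e-04],
       [ 1.62466783e-04, -7.12135444e-05, -9.99999984e-01],
       [ 2.18575712e-03, -9.99997609e-01,  7.15684882e-05]]), 'wrist_force': array([ 0.61203451, -0.01617858, -0.28622653]), 'moment': array([-0.00919365, -0.02748283, -0.02690516]), 'gripper_width': 1.0048585862744865}
scene {'fx': 413.9731610964376, 'fy': 413.9731610964376, 'cx': 320.0881012717855, 'cy': 204.4156897189476, 'rvec': array([ 2.22699391,  0.75340562, -0.31207836]), 'tvec': array([-0.43347527, -0.1680552 ,  1.42875932])}
side {'fx': 455.27028935872073, 'fy': 455.27028935872073, 'cx': 318.43019743798317, 'cy': 204.86127333813144, 'rvec': array([ 0.64093491, -2.62194405,  1.2033272 ]), 'tvec': array([0.45600936, 0.21393129, 1.13522593])}
```

View pictures.

View pics/scene0.png

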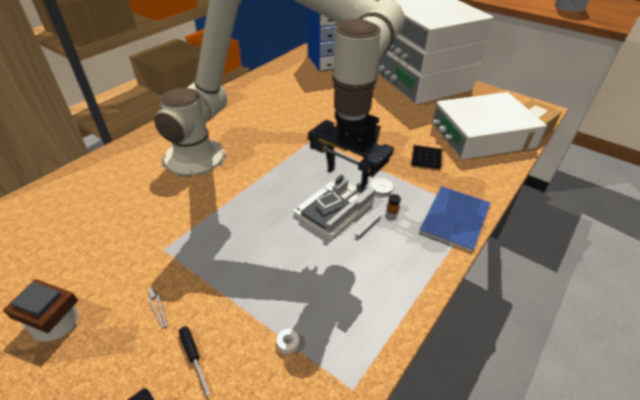

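View pics/side0.png

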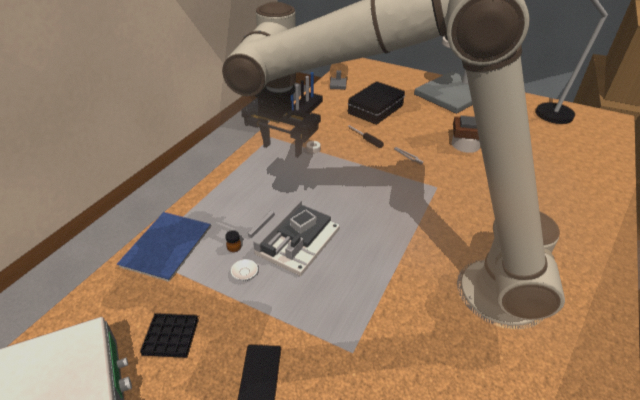

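```bash
cat > h.py <<'E'
from station import *
import cv2, numpy as np
from scipy.spatial.transform import Rotation as R
def ray(info,px,fish=False):
    px=np.atleast_2d(np.asarray(px,float)); a=(px-[info['cx'],info['cy']])/[info['fx'],info['fy']]
    if fish:
        r=np.linalg.norm(a,axis=1,keepdims=True); d=np.hstack([a*np.sinc(r/np.pi),np.cos(r)])*1.0
        d[:,:2]=a*np.where(r>0,np.sin(r)/np.maximum(r,1e-9),1)
    else: d=np.hstack([a,np.ones((len(a),1))])
    M=R.from_rotvec(info['rvec']).as_matrix()
    return -M.T@info['tvec'], d@M
def cast(info,px,z,fish=False):
    c,d=ray(info,px,fish); z=np.broadcast_to(z,(len(d),)); return c+d*((z-c[2])/d[:,2])[:,None]
def proj(info,P,fish=False):
    p=R.from_rotvec(info['rvec']).apply(np.atleast_2d(P))+info['tvec']
    if fish:
        rho=np.linalg.norm(p[:,:2],axis=1,keepdims=True); a=p[:,:2]/rho*np.arctan2(rho,p[:,2:])
    else: a=p[:,:2]/p[:,2:]
    return a*[info['fx'],info['fy']]+[info['cx'],info['cy']]
E
python3 - <<'E'
from h import *
for n,p in (("scene",(335,207)),("side",(297,240))): print(n,cast(camera_info(n),[p],0.03))
a=cv2.imread("pics/scene0.png")[165:245,270:410];b=cv2.imread("pics/side0.png")[195:285,220:350]
i=camera_info("wrist");print(i); im=capture("wrist");cv2.imwrite("pics/w0.png",im[:,:,::-1])
a=cv2.resize(a,(400,229),interpolation=cv2.INTER_CUBIC);b=cv2.resize(b,(400,277),interpolation=cv2.INTER_CUBIC)
top=np.zeros((277,800,3),np.uint8);top[:229,:400]=a;top[:,400:]=b
w=cv2.resize(im[:,:,::-1],(516,323));o=np.zeros((600,800,3),np.uint8);o[:277]=top;o[277:,:516]=w
cv2.imwrite("pics/c1.png",o)
E
```

```text
scene [[0.55040988 0.06298374 0.03      ]]
side [[0.52193178 0.10836203 0.03      ]]
{'fx': 309.70691628693146, 'fy': 309.70691628693146, 'cx': 316.51187307259687, 'cy': 199.54548453318242, 'rvec': array([2.03295626e-03, 3.10875235e+00, 4.36273710e-01]), 'tvec': array([ 0.6236244 , -0.03460142,  0.39127786])}
```

View pics/c1.png

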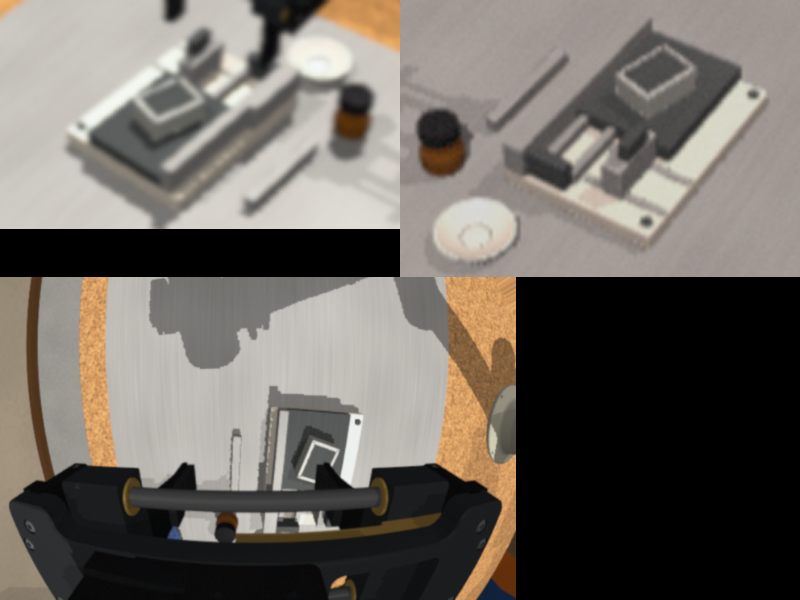

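Call:
{"op": "jog_arm", "data": {"series": [[[0.02, -0.02, -0.055], [0, 0, 0], 0.087], [[0.02, -0.02, -0.055], [0, 0, 0], 0.087], [[0.02, -0.02, -0.055], [0, 0, 0], 0.087], [[0.015, -0.02, -0.035], [0, 0, 0], 0.087], [[0, 0, 0], [0, 0, 0], 0.087], [[0, 0, 0], [0, 0, 0], 0.087]]}}

```text
time_s: 0.9
tcp_pos: [0.5496, 0.1996, 0.3018]
ee_rot: [[-1.0, -0.001, -0.0], [0.0, -0.001, -1.0], [0.001, -1.0, 0.001]]
wrist_force: [0.2, -1.3, -0.4]
gripper_width: 0.999
```

Run:
```python
from h import *
import json
s=sense();i=camera_info("wrist");im=capture("wrist")[:,:,::-1];cv2.imwrite("pics/w1.png",im)
json.dump({k:np.asarray(v).tolist() for k,v in i.items()},open("w1.json","w"))
print(s['time_s'],s['tcp_pos'],-R.from_rotvec(i['rvec']).as_matrix().T@i['tvec'])
px=proj(i,[[.535,.085,.03]],True)[0];print(px)
x,y=np.clip(px.astype(int),[130,100],[510,300]);cr=im[y-100:y+100,x-130:x+130];print(x-130,y-100)
cv2.imwrite("pics/w1c.png",cv2.resize(cr,None,fx=3,fy=3,interpolation=cv2.INTER_CUBIC))
```

```text
0.9 [0.54962443 0.1996436  0.30175153] [0.5496287  0.12468894 0.46431995]
[326.48114787  85.14262446]
196 0
```

View pics/w1c.png

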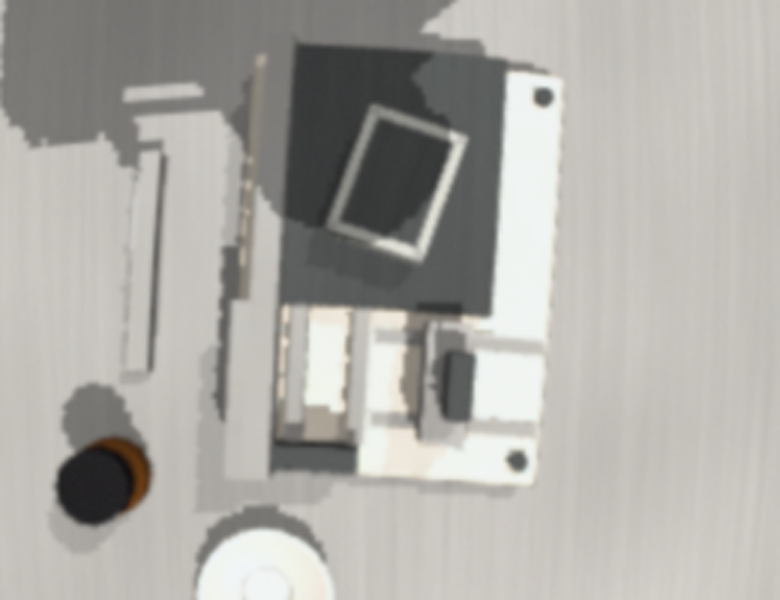

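```bash
cat >> h.py <<'E'
def fit2(L,W):
    L,W=np.array(L,float),np.array(W,float)
    l,w=L-L.mean(0),W-W.mean(0); H=l.T@w; th=np.arctan2(H[0,1]-H[1,0],H[0,0]+H[1,1])
    Q=np.array([[np.cos(th),-np.sin(th)],[np.sin(th),np.cos(th)]]); t=W.mean(0)-Q@L.mean(0)
    return th,t,Q,np.round((W-L@Q.T-t)*1000,1)
E
python3 - <<'E'
from h import *
import json
i={k:np.array(v) for k,v in json.load(open("w1.json")).items()}
px=lambda p:np.array(p)/3+[196,0]
W=cast(i,px([(295,44),(507,58),(492,316),(281,302),(562,76),(537,486)]),[.036]*4+[.02]*2,True)[:,:2]
L=np.array([(22,-125),(-75,-125),(-75,0),(22,0),(-105,-125),(-105,80)])/1000
th,t,Q,r=fit2(L,W);print("vise",th,np.degrees(th),t,r)
H=cast(i,px([(374,104),(467,136),(420,262),(328,226)]),.062,True)[:,:2]
h=fit2(np.array([(22,-30),(-22,-30),(-22,30),(22,30)])/1000,H);print("housing",h)
print("in vise",(h[1]-t)@Q*1000, h[0]-th)
J=cast(i,px([(425,320),(418,438),(444,350),(474,350),(472,420)]),[.054]*2+[.074]*3,True)[:,:2];print("jaw",(J-t)@Q*1000)
np.savez("vise.npz",th=th,t=t)
# check in side image
for n in("scene","side"):
    I=camera_info(n);p=np.c_[L[[4,5]]@Q.T+t,[.02]*2];print(n,proj(I,p))
E
```

```text
vise -0.05595287064888693 -3.205863339822641 [0.56379643 0.10888952] [[ 0.3  0.1]
 [-0.2  0.2]
 [ 0.2 -0.3]
 [-0.4 -0.9]
 [ 0.4  1. ]
 [-0.4 -0.1]]
housing (np.float64(-0.34845897054362723), array([0.53350753, 0.05498759]), array([[ 0.93990001,  0.3414498 ],
       [-0.3414498 ,  0.93990001]]), array([[-0.5,  1. ],
       [ 1.1, -0.2],
       [ 0.8, -0. ],
       [-1.4, -0.7]]))
in vise [-27.22710208 -55.51144176] -0.2925060998947403
jaw [[-42.97073162   4.40201248]
 [-43.18508535  56.85097039]
 [-50.29976932  16.97116847]
 [-62.86020571  16.04300654]
 [-64.09140896  45.667411  ]]
scene [[293.06535319 208.8929476 ]
 [336.79776569 175.25227916]]
side [[339.31237036 224.26828983]
 [300.61930048 272.07281098]]
```

Call:
{"op": "jog_arm", "data": {"series": [[[0.004, 0.05, 0.036], [0, 0, 0], 0.087], [[0.004, 0.05, 0.036], [0, 0, 0], 0.087], [[0.004, 0.05, 0.036], [0, 0, 0], 0.087], [[0.004, 0.05, 0.0366], [0, 0, 0], 0.087]]}}

```text
time_s: 1.45
tcp_pos: [0.5333, 0.0527, 0.1006]
ee_rot: [[-1.0, -0.001, -0.002], [0.002, -0.0, -1.0], [0.001, -1.0, 0.0]]
wrist_force: [0.4, 0.5, 0.1]
gripper_width: 0.998
```

Call:
{"op": "jog_arm", "data": {"series": [[[0, 0, 0], [0, -10, 0], 0.087], [[0, 0, 0], [0, -10, 0], 0.087], [[0, 0, 0], [0, -10, 0], 0.087], [[0, 0, 0], [0, -10, 0], 0.087], [[0, 0, 0], [0, -10, 0], 0.087], [[0, 0, 0], [0, -10, 0], 0.087], [[0, 0, 0], [0, -10, 0], 0.087], [[0, 0, 0], [0, 0, 0], 0.087], [[0, 0, 0], [0, 0, 0], 0.087]]}}

```text
time_s: 2.58
tcp_pos: [0.5338, 0.0546, 0.1021]
ee_rot: [[-0.346, -0.001, 0.938], [-0.938, -0.0, -0.346], [0.001, -1.0, -0.001]]
wrist_force: [-0.9, 0.6, 0.3]
gripper_width: 1.0
```

Run:
```python
from h import *
s=sense();i=camera_info("wrist");im=capture("wrist")[:,:,::-1];cv2.imwrite("pics/w2.png",im)
E_=s['ee_rot'];print(s['time_s'],s['tcp_pos'],E_, s['joints'],s['wrist_force'])
print("shift to housing at z.054",E_.T@(np.array([.5335,.0550,.054])-s['tcp_pos']))
```

```text
2.575 [0.53379774 0.0545563  0.10212054] [[-3.45605401e-01 -8.77855988e-04  9.38379527e-01]
 [-9.38379703e-01 -3.82783176e-04 -3.45605825e-01]
 [ 6.62588038e-04 -9.99999541e-01 -6.91470308e-04]] [ 2.31621165e+01  2.05202886e+01 -2.12671946e+01  5.09684308e-04
 -4.82673866e+01  4.66187702e+01] [-0.85979392  0.55489282  0.2971837 ]
shift to housing at z.054 [-0.00034535  0.04812061 -0.00039947]
```

View pics/w2.png

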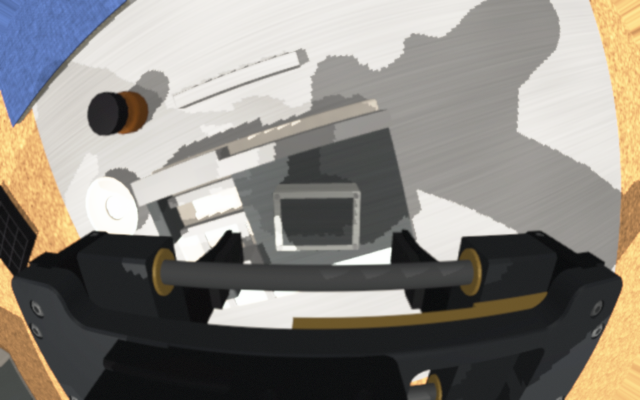

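Call:
{"op": "jog_arm", "data": {"series": [[[0, 0.024, 0], [0, 0, 0], 0.087], [[0, 0.024, 0], [0, 0, 0], 0.087], [[0, 0, 0], [0, 0, 0], 0.087], [[0, 0, 0], [0, 0, 0], 0.055], [[0, 0, 0], [0, 0, 0], 0.055], [[0, 0, 0], [0, 0, 0], 0.055], [[0, 0, 0], [0, 0, 0], 0.055], [[0, 0, 0], [0, 0, 0], 0.055], [[0, 0, 0], [0, 0, 0], 0.055]]}}

```text
time_s: 3.75
tcp_pos: [0.5341, 0.0553, 0.0551]
ee_rot: [[-0.342, 0.0, 0.94], [-0.94, -0.0, -0.342], [0.0, -1.0, 0.0]]
wrist_force: [-1.9, -0.9, 5.1]
gripper_width: 0.683
```

Call:
{"op": "jog_arm", "data": {"series": [[[0, 0, 0], [0, -8.4, 0], 0.055], [[0, 0, 0], [0, -8.4, 0], 0.055], [[0, 0, 0.01], [0, 0, 0], 0.055], [[0, 0, 0.01], [0, 0, 0], 0.055], [[0, 0, 0.003], [0, 0, 0], 0.055], [[0, 0, 0], [0, 0, 0], 0.055], [[0, 0, 0], [0, 0, 0], 0.055]]}}

```text
time_s: 4.62
tcp_pos: [0.5564, 0.054, 0.0551]
ee_rot: [[-0.056, -0.001, 0.998], [-0.998, -0.0, -0.056], [0.0, -1.0, -0.001]]
wrist_force: [-3.1, -0.5, 6.4]
gripper_width: 0.687
```

```bash
cat >> h.py <<'E'
def rep():
    v=np.load("vise.npz");th,t=float(v['th']),v['t'];Q=np.array([[np.cos(th),-np.sin(th)],[np.sin(th),np.cos(th)]])
    s=sense();E=s['ee_rot'];print(s['time_s'],"tcp in vise mm",np.round((s['tcp_pos'][:2]-t)@Q*1000,2),round(s['tcp_pos'][2]*1000,2),"yaw err deg",round(np.degrees(np.arctan2(E[1,2],E[0,2])-th),2),"F vise",np.round(s['wrist_force'][:2]@Q,1),round(s['wrist_force'][2],1),"w mm",round(s['gripper_width']*87,2))
    return s,Q,t,th
E
python3 - <<'E'
from h import *
s,Q,t,th=rep();i=camera_info("wrist");im=capture("wrist")[:,:,::-1];cv2.imwrite("pics/w3.png",im)
cv2.imwrite("pics/w3c.png",cv2.resize(im[80:280,160:460],None,fx=2.5,fy=2.5,interpolation=cv2.INTER_CUBIC))
E
```

```text
4.625 tcp in vise mm [ -4.27 -55.21] 55.1 yaw err deg -0.02 F vise [-3.1 -0.7] 6.4 w mm 59.75
```

View pics/w3c.png

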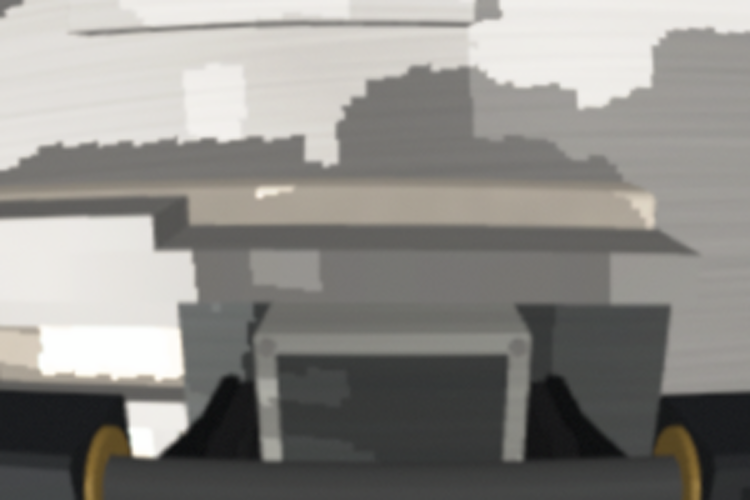

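Call:
{"op": "jog_arm", "data": {"series": [[[0, 0, 0.0015], [0, 0, 0], 0.055], [[0, 0, 0.0015], [0, 0, 0], 0.055], [[0, 0, 0], [0, 0, 0], 0.055]]}}

```text
time_s: 5.05
tcp_pos: [0.559, 0.0538, 0.0551]
ee_rot: [[-0.056, -0.002, 0.998], [-0.998, -0.001, -0.056], [0.001, -1.0, -0.002]]
wrist_force: [-4.8, -0.0, 7.6]
gripper_width: 0.684
```

Call:
{"op": "jog_arm", "data": {"series": [[[0, 0, 0.0015], [0, 0, 0], 0.055], [[0, 0, 0.0005], [0, 0, 0], 0.055], [[0, 0, 0], [0, 0, 0], 0.055]]}}

```text
time_s: 5.42
tcp_pos: [0.5603, 0.0537, 0.0551]
ee_rot: [[-0.056, -0.003, 0.998], [-0.998, -0.001, -0.056], [0.001, -1.0, -0.003]]
wrist_force: [-5.4, 1.6, 8.7]
gripper_width: 0.681
```

Call:
{"op": "jog_arm", "data": {"series": [[[0, -0.001, 0], [0, 0, 0], 0.055], [[0, 0, 0.0015], [0, 0, 0], 0.055], [[0, 0, 0], [0, 0, 0], 0.055]]}}

```text
time_s: 5.8
tcp_pos: [0.5603, 0.0536, 0.0551]
ee_rot: [[-0.057, -0.007, 0.998], [-0.998, -0.001, -0.057], [0.001, -1.0, -0.007]]
wrist_force: [-8.8, 3.7, 7.6]
gripper_width: 0.684
```

Run:
```python
from h import *
rep()
```

```text
5.8 tcp in vise mm [ -0.36 -55.36] 55.13 yaw err deg -0.07 F vise [-9.   3.2] 7.6 w mm 59.52
```

Call:
{"op": "jog_arm", "data": {"series": [[[-0.01, 0, -0.0005], [0, 0, 0], 0.055], [[-0.01, 0, 0], [0, 0, 0], 0.055], [[-0.01, 0, 0], [0, 0, 0], 0.055], [[-0.01, 0, 0], [0, 0, 0], 0.055], [[-0.01, 0, 0], [0, 0, 0], 0.055], [[0, 0, 0], [0, 0, 0], 0.055]]}}

```text
time_s: 6.55
tcp_pos: [0.5634, 0.1026, 0.0551]
ee_rot: [[-0.057, -0.006, 0.998], [-0.998, -0.003, -0.057], [0.003, -1.0, -0.006]]
wrist_force: [-5.9, -1.3, 6.0]
gripper_width: 0.685
```

Run:
```python
from h import *
rep()
```

```text
6.55 tcp in vise mm [-0.07 -6.32] 55.12 yaw err deg -0.07 F vise [-5.8 -1.6] 6.0 w mm 59.61
```

Call:
{"op": "jog_arm", "data": {"series": [[[-0.01, 0, 0], [0, 0, 0], 0.055], [[-0.01, 0, 0], [0, 0, 0], 0.055], [[-0.01, 0, 0], [0, 0, 0], 0.055], [[-0.005, 0, 0], [0, 0, 0], 0.055], [[0, 0, 0], [0, 0, 0], 0.055]]}}

```text
time_s: 7.18
tcp_pos: [0.5656, 0.1378, 0.0542]
ee_rot: [[-0.057, -0.005, 0.998], [-0.998, -0.002, -0.057], [0.002, -1.0, -0.005]]
wrist_force: [-4.5, -1.0, -0.1]
gripper_width: 0.68
```

Call:
{"op": "jog_arm", "data": {"series": [[[-0.0015, 0, 0], [0, 0, 0], 0.055], [[-0.0015, 0, 0], [0, 0, 0], 0.055], [[-0.001, 0, 0], [0, 0, 0], 0.055], [[0, 0, 0], [0, 0, 0], 0.055]]}}

```text
time_s: 7.68
tcp_pos: [0.5659, 0.1415, 0.054]
ee_rot: [[-0.057, -0.005, 0.998], [-0.998, -0.002, -0.057], [0.002, -1.0, -0.005]]
wrist_force: [-5.1, -2.7, -1.9]
gripper_width: 0.688
```

Run:
```python
from h import *
rep()
```

```text
7.675 tcp in vise mm [ 0.26 32.67] 54.03 yaw err deg -0.08 F vise [-5. -3.] -1.9 w mm 59.9
```

Call:
{"op": "jog_arm", "data": {"series": [[[-0.001, 0, 0], [0, 0, 0], 0.055], [[-0.001, 0, 0], [0, 0, 0], 0.055], [[0, 0.0015, 0], [0, 0, 0], 0.055], [[0, 0.0015, 0], [0, 0, 0], 0.055], [[0, 0, 0], [0, 0, 0], 0.055]]}}

```text
time_s: 8.3
tcp_pos: [0.5658, 0.1416, 0.0519]
ee_rot: [[-0.058, -0.006, 0.998], [-0.998, -0.005, -0.058], [0.005, -1.0, -0.006]]
wrist_force: [-4.5, -8.2, 2.3]
gripper_width: 0.684
```

Run:
```python
from h import *
rep()
```

```text
8.3 tcp in vise mm [ 0.17 32.79] 51.86 yaw err deg -0.09 F vise [-4.  -8.4] 2.3 w mm 59.55
```

Call:
{"op": "jog_arm", "data": {"series": [[[0, 0.001, 0], [0, 0, 0], 0.055], [[0, 0, 0], [0, 0, 0], 0.055], [[0, 0.0005, 0], [0, 0, 0], 0.055], [[0, 0, 0], [0, 0, 0], 0.055]]}}

```text
time_s: 8.8
tcp_pos: [0.5658, 0.1416, 0.0512]
ee_rot: [[-0.057, -0.006, 0.998], [-0.998, -0.005, -0.057], [0.005, -1.0, -0.006]]
wrist_force: [-7.0, -7.8, 8.3]
gripper_width: 0.687
```

Run:
```python
from h import *
rep()
```

```text
8.8 tcp in vise mm [ 0.16 32.82] 51.21 yaw err deg -0.09 F vise [-6.5 -8.2] 8.3 w mm 59.75
```

Call:
{"op": "jog_arm", "data": {"series": [[[0, -0.0005, 0], [0, 0, 0], 0.068], [[0, 0, 0], [0, 0, 0], 0.068], [[0, 0, 0], [0, 0, 0], 0.068], [[0.001, -0.03, -0.001], [0, 0, 0], 0.068], [[0, -0.04, 0], [0, 0, 0], 0.068], [[0, -0.04, 0], [0, 0, 0], 0.068], [[0, 0, -0.04], [0, 0, 0], 0.02], [[0, 0, -0.04], [0, 0, 0], 0], [[0, 0, -0.04], [0, 0, 0], 0], [[0, 0, 0], [0, 0, 0], 0]]}}

```text
time_s: 10.05
tcp_pos: [0.4464, 0.1514, 0.1626]
ee_rot: [[-0.053, 0.003, 0.999], [-0.999, 0.003, -0.053], [-0.003, -1.0, 0.003]]
wrist_force: [1.1, 0.5, 0.5]
gripper_width: 0.413
```

Run:
```python
from h import *
import json
s,Q,t,th=rep();i=camera_info("wrist");im=capture("wrist")[:,:,::-1];cv2.imwrite("pics/w4.png",im)
json.dump({k:np.asarray(v).tolist() for k,v in i.items()},open("w4.json","w"))
print(proj(i,np.r_[Q@[0,.034]+t,.058],True))
cv2.imwrite("pics/w4c.png",cv2.resize(im[60:260,190:450],None,fx=3,fy=3,interpolation=cv2.INTER_CUBIC))
```

```text
10.05 tcp in vise mm [-119.64   35.91] 162.62 yaw err deg 0.17 F vise [1.1 0.5] 0.5 w mm 35.92
[[319.87224162  62.30266862]]
```

View pics/w4c.png

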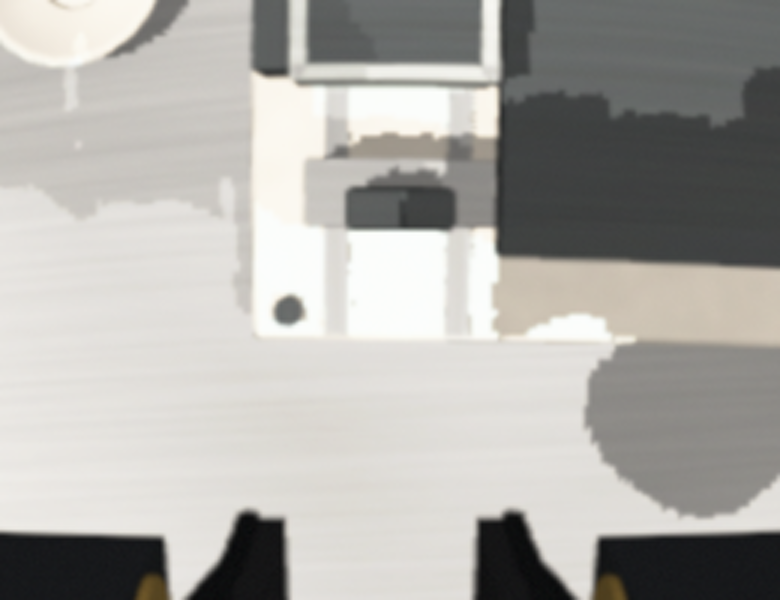

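Run:
```python
from h import *
im=cv2.imread("pics/w4.png")
cv2.imwrite("pics/w4d.png",cv2.resize(im[0:110,250:400],None,fx=5,fy=5,interpolation=cv2.INTER_CUBIC))
```

```text
(no output)
```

View pics/w4d.png

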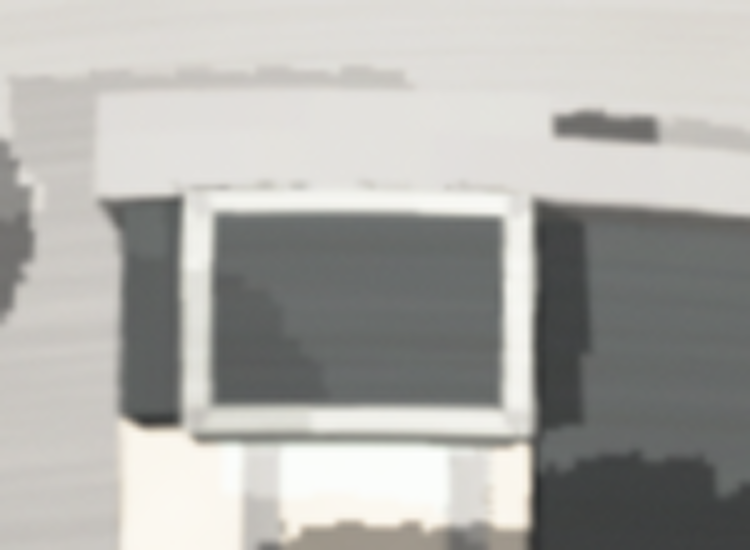

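Run:
```python
from h import *
import json
i={k:np.array(v) for k,v in json.load(open("w4.json")).items()}
v=np.load("vise.npz");th,t=float(v['th']),v['t'];Q=np.array([[np.cos(th),-np.sin(th)],[np.sin(th),np.cos(th)]])
f=lambda p,z:(cast(i,p,z,True)[:,:2]-t)@Q*1000
a=np.array([(182,192),(535,192),(533,437),(190,437)])/5+[250,0]
print("housing",f(a,.058),f(a,.058).mean(0))
print("ref (22,80)",f(np.array([(97,198)])/5+[250,0],.052))
c=np.array([(305,158),(305,228),(347,188),(455,230),(498,260),(253,335)])/3+[190,60]
print("jaw",f(c[:2],.054),"lug",f(c[2:4],.074),"ref(-75,0)",f(c[4:5],.036),"ref(-105,80)",f(c[5:],.02))
```

```text
housing [[ 21.96050538  62.58671077]
 [ 22.38213818   2.29377247]
 [-21.44938549   2.6528945 ]
 [-21.81508808  61.04663185]] [ 0.2695425 32.1450024]
ref (22,80) [[22.98308005 78.20674369]]
jaw [[-43.77518765  58.30846843]
 [-64.29960881  58.45048489]] lug [[-52.11030022  45.38743003]
 [-63.34678908  16.27918047]] ref(-75,0) [[-75.30547026  -0.30690885]] ref(-105,80) [[-102.48289429   79.33086135]]
```

Call:
{"op": "jog_arm", "data": {"series": [[[0.002, 0.04, 0.01], [0, 0, 0], 0], [[0.002, 0.04, 0.01], [0, 0, 0], 0], [[0, 0.04, 0.01], [0, 0, 0], 0], [[0, 0, 0], [0, 0, 0], 0], [[0, 0, 0.005], [0, 0, 0], 0], [[0, 0, 0.005], [0, 0, 0], 0], [[0, 0, 0], [0, 0, 0], 0]]}}

```text
time_s: 10.98
tcp_pos: [0.4881, 0.1448, 0.043]
ee_rot: [[-0.056, 0.003, 0.998], [-0.998, 0.002, -0.056], [-0.002, -1.0, 0.003]]
wrist_force: [0.4, 0.0, -0.2]
gripper_width: 0.005
```

Run:
```python
from h import *
rep()
```

```text
10.975 tcp in vise mm [-77.61  31.66] 43.02 yaw err deg 0.0 F vise [0.4 0. ] -0.2 w mm 0.42
```

Call:
{"op": "jog_arm", "data": {"series": [[[0, 0, 0.004], [0, 0, 0], 0], [[0, 0, 0.004], [0, 0, 0], 0], [[0, 0, 0.004], [0, 0, 0], 0], [[0, 0, 0.004], [0, 0, 0], 0], [[0, 0, 0.004], [0, 0, 0], 0], [[0, 0, 0], [0, 0, 0], 0]]}}

```text
time_s: 11.72
tcp_pos: [0.5057, 0.1425, 0.0414]
ee_rot: [[-0.056, -0.003, 0.998], [-0.998, -0.001, -0.056], [0.001, -1.0, -0.003]]
wrist_force: [-4.4, -0.3, 2.8]
gripper_width: 0.004
```

Call:
{"op": "jog_arm", "data": {"series": [[[0, 0, 0.002], [0, 0, 0], 0], [[0, 0, 0.002], [0, 0, 0], 0], [[0, 0, 0.001], [0, 0, 0], 0], [[0, 0, 0], [0, 0, 0], 0]]}}

```text
time_s: 12.22
tcp_pos: [0.5108, 0.1422, 0.0414]
ee_rot: [[-0.056, -0.002, 0.998], [-0.998, -0.001, -0.056], [0.001, -1.0, -0.002]]
wrist_force: [-5.6, -0.8, 3.2]
gripper_width: 0.006
```

Run:
```python
from h import *
rep()
```

```text
12.225 tcp in vise mm [-54.77  30.31] 41.39 yaw err deg -0.02 F vise [-5.6 -1.1] 3.2 w mm 0.54
```

Sliding drag of about 5 N, as expected. Clamp at about TCP x ≈ -51.5.

Call:
{"op": "jog_arm", "data": {"series": [[[0, 0, 0.002], [0, 0, 0], 0], [[0, 0, 0.002], [0, 0, 0], 0], [[0, 0, 0.001], [0, 0, 0], 0], [[0, 0, 0], [0, 0, 0], 0]]}}

```text
time_s: 12.72
tcp_pos: [0.514, 0.1419, 0.0413]
ee_rot: [[-0.057, -0.005, 0.998], [-0.998, -0.002, -0.057], [0.002, -1.0, -0.005]]
wrist_force: [-10.9, 2.0, 6.9]
gripper_width: 0.003
```

Call:
{"op": "jog_arm", "data": {"series": [[[0, 0, 0.001], [0, 0, 0], 0], [[0, 0, 0.001], [0, 0, 0], 0], [[0, 0, 0], [0, 0, 0], 0]]}}

```text
time_s: 13.1
tcp_pos: [0.5139, 0.1417, 0.0411]
ee_rot: [[-0.057, -0.009, 0.998], [-0.998, -0.002, -0.057], [0.003, -1.0, -0.009]]
wrist_force: [-16.7, 5.3, 10.2]
gripper_width: 0.007
```

Run:
```python
from h import *
rep()
```

```text
13.1 tcp in vise mm [-51.61  29.96] 41.11 yaw err deg -0.06 F vise [-17.    4.4] 10.2 w mm 0.58
```

Call:
{"op": "jog_arm", "data": {"series": [[[0, 0, 0.001], [0, 0, 0], 0], [[0, 0, 0], [0, 0, 0], 0], [[0, 0, 0], [0, 0, 0], 0], [[0, 0, -0.02], [0, 0, 0], 0], [[0, 0, -0.02], [0, 0, 0], 0], [[0, -0.05, -0.02], [0, 0, 0], 0], [[0, -0.05, -0.02], [0, 0, 0], 0], [[0, 0, 0], [0, 0, 0], 0], [[0, 0, 0], [0, 0, 0], 0]]}}

```text
time_s: 14.22
tcp_pos: [0.4404, 0.1471, 0.1417]
ee_rot: [[-0.056, 0.002, 0.998], [-0.998, 0.001, -0.056], [-0.001, -1.0, 0.002]]
wrist_force: [0.9, -0.1, -1.1]
gripper_width: 0.008
```

Run:
```python
from h import *
s,Q,t,th=rep();i=camera_info("wrist");im=capture("wrist")[:,:,::-1];cv2.imwrite("pics/w5.png",im)
x,y=proj(i,np.r_[Q@[0,.034]+t,.058],True)[0].astype(int);print(x,y)
y0=max(0,y-80);print(x-80,y0)
f=lambda p:np.round(proj(i,np.array([np.r_[Q@np.array(a[:2])/1+t,a[2]] for a in p]),True),1)
print(f([(.022,.08,.052),(.022,.064,.058),(.022,.004,.058),(-.022,.004,.058),(-.022,.064,.058)]))
cv2.imwrite("pics/w5c.png",cv2.resize(im[y0:y0+120,x-80:x+80],None,fx=5,fy=5,interpolation=cv2.INTER_CUBIC))
np.savez("w5.npz",**i,off=[x-80,y0])
```

```text
14.225 tcp in vise mm [-125.3    31.29] 141.65 yaw err deg 0.01 F vise [ 0.9 -0. ] -1.1 w mm 0.66
313 50
233 0
[[257.2  29. ]
 [275.7  26. ]
 [351.6  25.6]
 [351.9  78.4]
 [275.4  78.6]]
```

View pics/w5c.png

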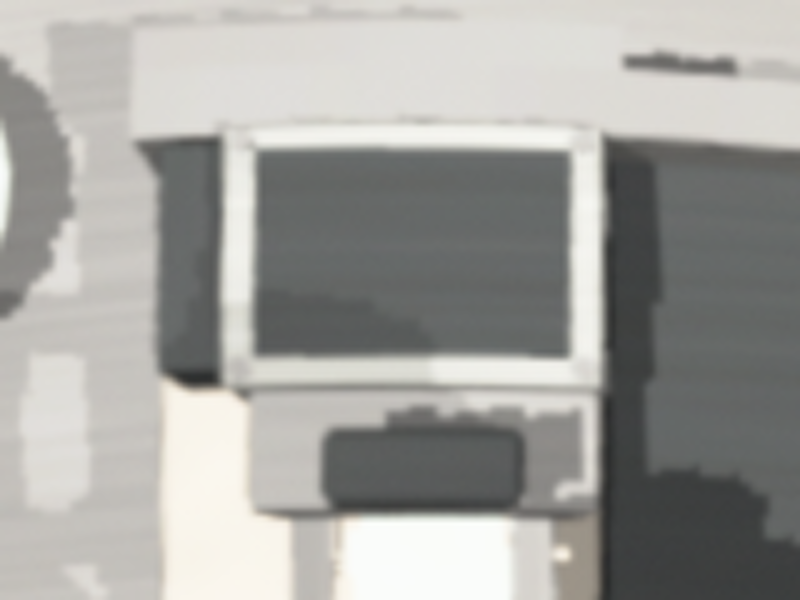

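Run:
```python
from h import *
print(finish_job())
```

```text
the job is handed in; nothing more can be done
None
```

The housing is in the vise, clamped by the sliding jaw, and the job was handed in at about 14 s of the 61 s allowed. I gripped the housing by its ends, squared it to the vise and slid it along the fence. I then pushed it to the end stop, lowered it onto the parallels, let go and pushed the jaw closed.

**Seating:**
- **Fixed jaw:** the arm stalled against the fence at about 9 N.
- **End stop:** it stalled there at about 8 N.
- **Parallels:** the housing came down 3.9 mm, against an expected 4 mm, then met 8 N upward.

**Clamping:** the jaw stalled with its outer face about 42 mm on the −x side of the vise origin, as expected with the housing clamped. The push was 17 N, plus one more millimetre of commanded travel. After that the robot backed clear.

**Final picture:** the housing is square against the fixed jaw with the sliding jaw on it. I moved nothing else on purpose, but did not take a final picture to check the other items.

**One disagreement:** the camera put the housing 1 to 2 mm short of the stop. Other vise edges in the same pictures read about 1 to 2 mm off the same way, though the table edge at y = 0 read only 0.3 mm off. I took this as mostly calibration error and estimate the true offset at about 1 mm, within the 2.8 mm limit. I did not give the housing a second push towards the stop.

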